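# Sort checked reagent cartridges and ring for collection

### The arm

A 6-joint arm with a two-finger parallel gripper is mounted at the origin on the work surface. World frame = base frame: x ahead of the robot, y to its left, z up, the work surface at z = 0. Lengths are in mm, angles in rad, forces in N, time in s.
With the tool pointing down it reaches from about 350 to 875 mm from the base axis. Payload 4.2 kg.
Tool frame: the origin (TCP) lies between the finger pads; the fingertips stand 11 mm ahead of it and the grasp point (between the pads) lies 8 mm behind it; z points along the fingers, y is the direction in which the jaws open and shut (so a half turn about z gives the same grasp; the last joint's range is limited). The gripper opens to 85 mm and grips with 20 to 120 N. Pads are 22 mm wide; open, the fingers measure 114 mm over their backs; the gripper's body (76 mm by 85 mm) begins 54 mm behind the grasp point. The pads swing forward as they close: fully open they stand 13 mm farther back than shut.
Start: joints at [1.569, 0.385, 0.008, 0, -1.194, -0.259], TCP at [161.127, 603.852, 242.312] pointing down, gripper open.
Joint ranges: [-3.14, 3.14], [-1.21, 2.06], [-1.07, 1.41], [-3.16, 2.05], [-2.99, -0.16], [-3.1, 3.1]. Speed limits (rad/s): [2.79, 2.79, 3.14, 3.14, 3.14, 3.14].

### API

Orientations are given as a unit quaternion [x, y, z, w].
In Python, from bench import * gives the robot as it stands.
- The arm moves only by the tool servo_tool, never from a script. Its argument "rows" is a list of rows, each a list of 7 numbers: the opening, from 0 (shut) to 1 (fully open), then the shift along the tool's x, y, z in cm, then the turn, a rotation vector about the tool's x, y, z in degrees. A call has 1 to 12 rows; each row shifts and turns the commanded pose from where the row before left it, along the tool's axes as they then stand; what a row does not reach is not made up. A row lasts 1/10 s, in which the tool goes at most 50 mm and 8.59 degrees, less where a joint would pass 70% of its speed; a pose out of reach is approached as far as the arm can. A call is refused whole if a number of a shift passes 5 or a number of a turn 8.59, either way. A call with a gripper value outside its range is refused whole. The fingers move at their own pace and stop on an object; the grip force is fixed at half the most. Time passes only in rows, so rows that do not move let the fingers close. It gives the time, the measured TCP pose, the force and the opening at its end, in the units of the state.
- read_state(): the state, without advancing time (a new reading comes with each control period).
- get_image(name): name is "side" or "top"; returns a dict with "image" (420x560x3 uint8, red, green, blue), "mtx" (3x3 intrinsics, pixels), "k1" (the pictures are not rectified: a ray, as slopes to the right and down, at radius r is drawn at 1 + k1 r^2 times it, then the intrinsics apply), "extrinsics" (4x4, takes a point from camera to world coordinates). Camera axes: x right, y up, looking along -z (the intrinsics and any distortion apply to the point x, -y, -z); pixel columns grow to the right and rows downward; lengths in mm; the calibration is good to about 2 mm. A picture is of the moment at which its call begins. There is no depth.
- job_done(): hands the job in, once; it reports no verdict.
The state is a dict: "clock": time; "joints": joint angles; "joint_vel": joint speeds; "joint_efforts": joint torques, N m; "position": TCP position; "ee_rot": TCP orientation; "contact_force": force on the tool from outside, world axes, zero at the start; "wrist_torque": the same for the moment, N m; "gripper_width": finger opening in mm.
Only numpy, scipy, OpenCV 4.12 (cv2) and the standard library are available. Lean on these libraries where they do the work, as an engineer would, in place of code of your own. Each camera call takes 0.05 s, during which the arm holds its last target. There are 200 camera calls.

### The job

Three reagent cartridges with coloured tags stand on the lab bench: set the green-tagged one down gently (not dropped) in the green (pass) nest and the red-tagged one likewise in the red (reject) nest, each lying flat inside its rim, and leave the yellow-tagged one, still pending, where it stands. Only when both are in their nests and let go, press the plunger of the desk bell right down to its stop to call for collection, and let it come back up. Leave the timer and the marker pen undisturbed.

Things in the scene. Friction and masses are not known exactly. Their poses are not given: they have to be found in the camera images.
- green_cartridge: reagent cartridge, a white plastic block 110 long (its x) x 46 wide (its y) x 60 high with rounded edges; on top a green tag 50 x 36 mm towards its -x end (the tag also shows on the -x end face) and two small grey caps, 9 mm high, near its +x end. Origin: centre of the underside; z up. About 0.2 kg. To be put in the green pass nest.
- red_cartridge: reagent cartridge, a white plastic block 110 long (its x) x 46 wide (its y) x 60 high with rounded edges; on top a red tag 50 x 36 mm towards its -x end (the tag also shows on the -x end face) and two small grey caps, 9 mm high, near its +x end. Origin: centre of the underside; z up. About 0.2 kg. To be put in the red reject nest.
- yellow_cartridge: reagent cartridge, a white plastic block 110 long (its x) x 46 wide (its y) x 60 high with rounded edges; on top a yellow tag 50 x 36 mm towards its -x end (the tag also shows on the -x end face) and two small grey caps, 9 mm high, near its +x end. Origin: centre of the underside; z up. About 0.2 kg. Pending: stays where it is.
- pass_nest (a point): centre of the pass nest's floor, 6 mm above the bench, where a nested cartridge's underside rests. Shallow grey tray fixed to the bench, with a green floor and a green block 36 x 66 x 10 mm outside its -x end; inside 118 (x) x 54 (y) mm, walls 6 mm thick, rim 16 mm above the bench. A cartridge lies with its length along the nest's x, either way round
- reject_nest (a point): centre of the reject nest's floor, 6 mm above the bench, where a nested cartridge's underside rests. Shallow grey tray fixed to the bench, with a red floor and a red block 36 x 66 x 10 mm outside its -x end; inside 118 (x) x 54 (y) mm, walls 6 mm thick, rim 16 mm above the bench. A cartridge lies with its length along the nest's x, either way round
- bell_head (a point): middle of the top face of the desk bell's plunger head, a brass disc of diameter 32 mm, 74 mm above the bench when up; it moves straight down. The bell is fixed to the bench: a steel dome of diameter 80 mm, 50 mm high, on a black foot of diameter 88 mm, the head above the middle of the dome
- bell_plunger (a joint): how far the bell's plunger is pressed: 0 up, 0.010 m fully down at its stop; a spring returns it (about 2 N to start, 6 N at the stop)
- timer: white bench timer 64 x 64 x 18 mm with a small screen and three blue buttons; origin: centre of its underside. Bystander
- marker: white marker pen with a blue cap, lying along its x, 130 x 15 x 15 mm; origin: on its underside, near its middle. Bystander
- pass_tray: the pass tray itself, fixed (see point pass_nest); origin: on the bench under the nest's centre
- reject_tray: the reject tray itself, fixed (see point reject_nest); origin: on the bench under the nest's centre
Mind the look-alikes: they are no part of the job. Leave any blue look-alike of the green_cartridge alone.

How it is judged:
By the outcome, as a careful person would: the job done as asked, in the order asked, and still so for the second after the job is handed in, with the robot touching nothing.
It also fails if it takes over 67 s, if anything falls off the work surface, if the arm or the gripper's body presses on something with over 40 N, if the wrist force passes 120 N, or if a joint passes its speed limit or range.

## Working session

There is one attempt and no reset: what is moved stays moved. The work goes in short steps, Python scripts to look and compute and a tool call to move; the robot and the scene stay as the last step left them, time stands still between calls to the robot, and variables do not carry over. Pictures are saved under pics/ and viewed, about 8 in all and at most 12, crops included, and the job is handed in when it is done.

Besides the shell and the picture viewer there is one more tool, called after "Request:" in YAML: its name, and indented under it one key for each argument. servo_tool: Moves the arm, as the interface text tells. Its arguments: {"type":"object","properties":{"rows":{"type":"array","items":{"type":"array","items":{"type":"number"}}}},"required":["rows"]}

```bash
mkdir -p pics; ls; cat > h.py <<'E'
from bench import *
import numpy as np, cv2
from scipy.spatial.transform import Rotation as R
def snap(n,f):
    d=get_image(n); cv2.imwrite(f,d["image"][:,:,::-1]); np.savez(f+'.npz',**{k:d[k] for k in("mtx","k1","extrinsics","image")}); return d
def ray(d,uv):
    K=np.array(d["mtx"]);uv=np.atleast_2d(np.array(uv,float))
    p=cv2.undistortPoints(uv[:,None],K,np.array([float(d["k1"]),0,0,0]))[:,0]
    # drawn = ray*(1+k1 r^2): standard opencv model
    E=np.array(d["extrinsics"]);v=np.c_[p[:,0],-p[:,1],-np.ones(len(p))]@E[:3,:3].T
    return E[:3,3],v
def atz(d,uv,z):
    o,v=ray(d,uv); z=np.broadcast_to(z,len(v)); return o+v*((z-o[2])/v[:,2])[:,None]
def proj(d,P):
    E=np.array(d["extrinsics"]);q=(np.atleast_2d(P)-E[:3,3])@E[:3,:3]
    q=q*[1,-1,-1]
    return cv2.projectPoints(q[:,None],np.zeros(3),np.zeros(3),np.array(d["mtx"]),np.array([float(d["k1"]),0,0,0]))[0][:,0]
E
python3 - <<'E'
from h import *
a=snap("top","pics/t0.png");b=snap("side","pics/s0.png")
for d in(a,b):print(d["mtx"],d["k1"],np.round(d["extrinsics"],3))
print(read_state())
for n in("t0","s0"):
    i=cv2.imread(f"pics/{n}.png");cv2.imwrite(f"pics/{n}b.png",cv2.resize(i,(800,600),interpolation=cv2.INTER_CUBIC))
E
```

```text
pics
[[450.82704991   0.         277.63303818]
 [  0.         450.82704991 207.61921783]
 [  0.           0.           1.        ]] -0.07183308721415618 [[ 3.00000e-03  9.80000e-01 -1.97000e-01  3.25760e+02]
 [-1.00000e+00  3.00000e-03 -1.00000e-03  5.76150e+01]
 [-0.00000e+00  1.97000e-01  9.80000e-01  1.19312e+03]
 [ 0.00000e+00  0.00000e+00  0.00000e+00  1.00000e+00]]
[[397.70060429   0.         277.02588916]
 [  0.         397.70060429 211.38663662]
 [  0.           0.           1.        ]] -0.0975967994870249 [[ 8.08000e-01  4.03000e-01 -4.30000e-01  1.66743e+02]
 [-5.90000e-01  5.43000e-01 -5.98000e-01 -4.29615e+02]
 [-8.00000e-03  7.37000e-01  6.76000e-01  6.72924e+02]
 [ 0.00000e+00  0.00000e+00  0.00000e+00  1.00000e+00]]
{'clock': 0.1, 'joints': array([ 1.56860876e+00,  3.85490041e-01,  6.77833048e-03, -4.09400766e-04,
       -1.19401495e+00, -2.58595421e-01]), 'joint_vel': array([-0.00205145, -0.00156954,  0.00350934,  0.00083348,  0.00065836,
       -0.00037301]), 'joint_efforts': array([-1.28408683e-04, -3.93323672e+01,  1.88926256e+01,  4.19793561e+00,
       -2.62817062e-03,  8.34832065e-06]), 'position': array([161.01119229, 603.39348418, 241.33468858]), 'ee_rot': array([ 9.91500768e-01, -1.30097118e-01, -6.53079250e-05,  9.81569877e-04]), 'contact_force': array([-0.44778939, -0.17832046,  0.00578398]), 'wrist_torque': array([ 0.0088582 , -0.01916959,  0.00594144]), 'gripper_width': 85.24041689285056}
```

View pics/t0b.png

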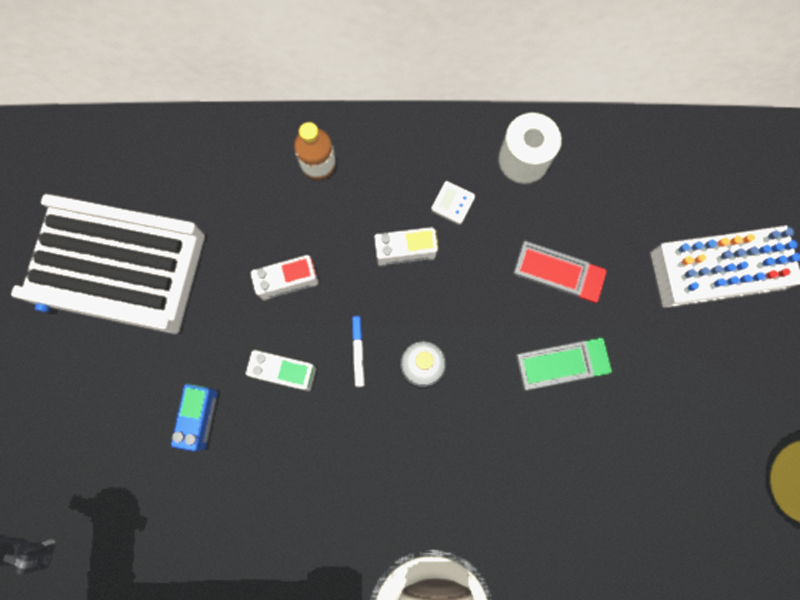

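View pics/s0b.png

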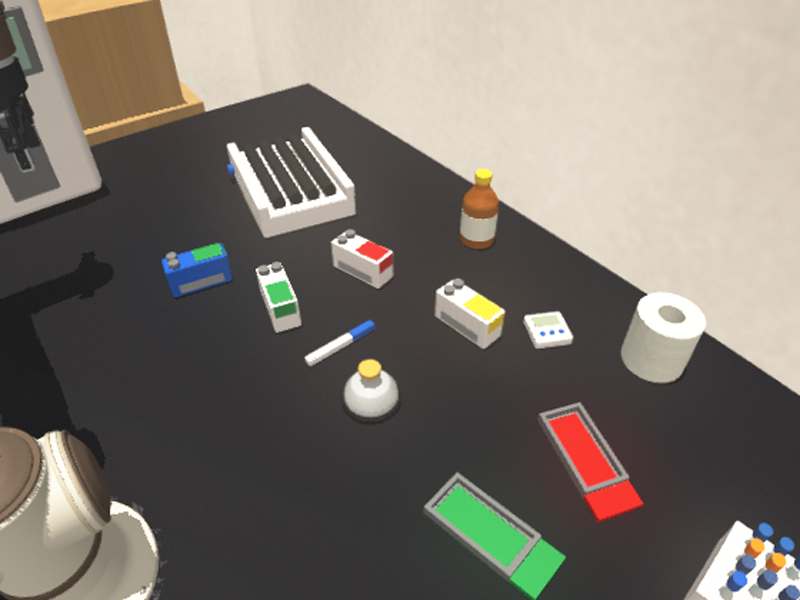

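Top picture (800x600 view): candidates for the green cartridge are the white one at (280,370) and the blue look-alike at (193,417), so I choose the white one. Red is the white one at (284,277). Yellow at (407,245) stays where it is. The pass nest is at (563,364), the reject nest at (560,270), the bell at (424,361), the marker at (358,352) and the timer at (454,202).

I'll fit poses by silhouette in both views and check them in a crop.

```bash
cat >> h.py <<'E'
def boxpts(lx,ly,z0,z1,x0=0):
    return np.array([[x0+sx*lx/2,sy*ly/2,z] for sx in(-1,1) for sy in(-1,1) for z in(z0,z1)])
CART=[boxpts(109,45,0,60)]
TRAY=[boxpts(130,66,0,16),boxpts(36,66,0,10,-83)]
def place(P,p):
    c,s=np.cos(p[2]),np.sin(p[2]);return P@np.array([[c,s,0],[-s,c,0],[0,0,1]])+[p[0],p[1],p[3] if len(p)>3 else 0]
def sil(d,boxes,p,S=4):
    m=np.zeros((420*S,560*S),np.uint8)
    for b in boxes:
        h=cv2.convexHull(proj(d,place(b,p)).astype(np.float32))
        cv2.fillConvexPoly(m,np.round((h+.5)*S-.5).astype(np.int32),1)
    return m
def fg(d,S=4,th=75):
    i=np.array(d["image"]).max(2);i=cv2.resize(i,None,fx=S,fy=S,interpolation=cv2.INTER_LINEAR)
    return (i>th).astype(np.uint8)
def fit(ds,boxes,p0,th=75):
    from scipy.optimize import minimize
    F=[fg(d,th=th) for d in ds];W=[cv2.dilate(sil(d,boxes,p0),np.ones((41,41))) for d in ds]
    def cost(q):
        p=np.array(q)*[1,1,.01]; t=0
        for d,f,w in zip(ds,F,W):
            s=sil(d,boxes,p);f=f*w;t+=1-(s&f).sum()/(s|f).sum()
        return t
    q0=np.array(p0)*[1,1,100]
    r=minimize(cost,q0,method="Nelder-Mead",options=dict(initial_simplex=np.vstack([q0,q0+[8,0,0],q0+[0,8,0],q0+[0,0,10]]),xatol=.1,fatol=1e-5,maxiter=80))
    return r.x*[1,1,.01],r.fun
E
python3 - <<'E'
from h import *
a=dict(np.load("pics/t0.png.npz"));b=dict(np.load("pics/s0.png.npz"))
k=.7
# rough ends: (-x end, +x end) pixels in 800-view, height
T={"green":((308,376),(253,362),60,CART),"red":((314,268),(256,280),60,CART),"yellow":((436,238),(378,244),60,CART),
"pass":((592,358),(520,370),16,TRAY),"reject":((585,278),(518,256),16,TRAY)}
big=cv2.resize(cv2.imread("pics/t0.png"),None,fx=4,fy=4,interpolation=cv2.INTER_CUBIC);tiles=[]
bs=cv2.resize(cv2.imread("pics/s0.png"),None,fx=4,fy=4,interpolation=cv2.INTER_CUBIC)
for n,(e0,e1,z,B) in T.items():
    P=atz(a,np.array([e0,e1])*k,z);c=P.mean(0);v=P[1]-P[0];p0=[c[0],c[1],np.arctan2(v[1],v[0])]
    p,f=fit([a,b],B,p0);pt,ft=fit([a],B,p0);print(n,np.round(p0,2),np.round(p,2),round(f,3),"top only",np.round(pt,2),round(ft,3))
    for d,im in((a,big),(b,bs)):
        u=proj(d,place(np.vstack(B),p))*4+1.5
        for q in u: cv2.circle(im,tuple(int(t) for t in q),3,(255,0,255),-1)
        if n!="yellow":
            x,y=u.mean(0).astype(int);t=im[max(0,y-150):y+150,max(0,x-200):x+200];tiles.append(cv2.resize(t,(200,150) if 0 else (266,200)))
for d,z in((a,74),(b,74)):
    i=cv2.cvtColor(d["image"],cv2.COLOR_RGB2HSV);m=cv2.inRange(i,(18,80,120),(35,255,255))
    n,_,st,ce=cv2.connectedComponentsWithStats(m)
    for j in range(1,n):
        if 20<st[j,4]<600: print("yel",st[j,4],ce[j]/k,np.round(atz(d,[ce[j]],74)[0],1))
tiles+= [tiles[0]*0]
cv2.imwrite("pics/c1.png",np.vstack([np.hstack(tiles[i:i+3]) for i in(0,3,6)]))
E
```

```text
green [422.96 262.9    1.33] [423.3  271.27   1.37] 0.205 top only [423.74 268.41   1.4 ] 0.132
red [594.75 261.06   1.78] [595.68 270.37   1.88] 0.253 top only [594.64 268.8    1.85] 0.093
yellow [657.38  40.04   1.68] [656.68  46.96   1.72] 0.168 top only [656.16  43.74   1.72] 0.103
pass [ 437.33 -234.48    1.73] [ 437.75 -229.89    1.76] 0.139 top only [ 435.86 -233.      1.77] 0.092
reject [ 620.6  -233.7     1.25] [ 621.   -231.88    1.24] 0.131 top only [ 621.55 -235.      1.22] 0.072
yel 165 [308.21645022 131.35064935] [867.4 226.1  74. ]
yel 202 [419.01697313 240.07779349] [655.1  18.6  74. ]
yel 23 [738.01242236 238.50931677] [ 662.3 -571.    74. ]
yel 21 [725.10204082 240.13605442] [ 658.9 -545.8   74. ]
yel 23 [689.13043478 258.88198758] [ 622.7 -474.    74. ]
yel 77 [425.06493506 359.07235622] [440.1   8.8  74. ]
yel 527 [76.55191109  6.11547845] [ 556.3 2456.3   74. ]
yel 102 [188.58543417  94.29971989] [ 588.9 1118.4   74. ]
yel 130 [126.93406593 119.83516484] [ 402.9 1065.8   74. ]
yel 123 [482.76422764 176.15563298] [920.3 304.6  74. ]
yel 260 [482.25274725 306.15384615] [650.1  13.   74. ]
yel 80 [495.46428571 322.78571429] [641.2 -26.   74. ]
yel 201 [369.01208244 368.67093106] [437.9  12.3  74. ]
yel 59 [757.36077482 544.86682809] [ 635.1 -460.    74. ]
yel 62 [778.77880184 559.23963134] [ 639.  -485.5   74. ]
```

View pics/c1.png

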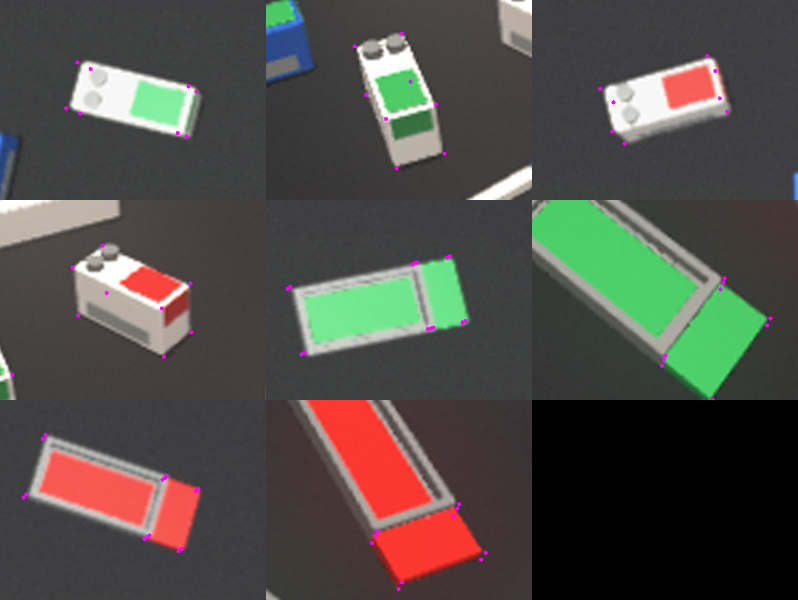

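The fits match the outlines in both views, and the close crop shows the white-bodied green and red cartridges. The chosen yaws keep joint 6 well inside its range. I'm moving above the green cartridge: 339 mm in tool x, 255 mm in tool y, then an 86° turn.

Request:
servo_tool:
  rows:
    - [1,3.77,2.83,0,0,0,0]
    - [1,3.77,2.83,0,0,0,0]
    - [1,3.77,2.83,0,0,0,0]
    - [1,3.77,2.83,0,0,0,0]
    - [1,3.77,2.83,0,0,0,0]
    - [1,3.77,2.83,0,0,0,0]
    - [1,3.77,2.83,0,0,0,0]
    - [1,3.77,2.83,0,0,0,0]
    - [1,3.77,2.83,0,0,0,0]

```text
clock: 1.0
position: [423.9, 268.5, 242.2]
ee_rot: [0.992, -0.13, -0.0, 0.0]
contact_force: [0.9, 0.9, 0.1]
gripper_width: 85.5
```

Request:
servo_tool:
  rows:
    - [1,0,0,0,0,0,8.57]
    - [1,0,0,0,0,0,8.57]
    - [1,0,0,0,0,0,8.57]
    - [1,0,0,0,0,0,8.57]
    - [1,0,0,0,0,0,8.57]
    - [1,0,0,0,0,0,8.57]
    - [1,0,0,0,0,0,8.57]
    - [1,0,0,0,0,0,8.57]
    - [1,0,0,0,0,0,8.57]
    - [1,0,0,0,0,0,8.57]
    - [1,0,0,0,0,0,0]
    - [1,0,0,0,0,0,0]

```text
clock: 2.2
position: [423.1, 270.1, 242.1]
ee_rot: [-0.64, 0.769, -0.0, -0.0]
contact_force: [0.1, 0.4, 0.1]
gripper_width: 85.2
```

```bash
cat >> h.py <<'E'
def to(x,y,z,yaw):
    s=read_state();M=R.from_quat(s["ee_rot"]).as_matrix();p=s["position"]
    yw=np.arctan2(M[1,0],M[0,0]);d=(np.array([x,y,z])-p)@M
    print("pos",np.round(p,1),"yaw",round(yw,3),"w",round(s["gripper_width"],1),"t",round(s["clock"],1),"tool shift cm",np.round(d/10,2),"turn z deg",round(-np.degrees((yaw-yw+np.pi)%(2*np.pi)-np.pi),1),"tilt",np.round(M[2],3),"F",np.round(s["contact_force"],1))
E
python3 - <<'E'
from h import *
to(423.5,270,100,1.385-np.pi)
a=snap("top","pics/t1.png");b=snap("side","pics/s1.png")
s=read_state();M=R.from_quat(s["ee_rot"]).as_matrix();p=s["position"]
tiles=[]
for d,n in((a,"t1"),(b,"s1")):
    im=cv2.resize(cv2.imread(f"pics/{n}.png"),None,fx=4,fy=4,interpolation=cv2.INTER_CUBIC)
    # where TCP axis, and finger tips inner(±42 at 3mm back)
    P=np.array([p,p+M[:,1]*42+0*M[:,2],p-M[:,1]*42])
    for q in proj(d,P)*4+1.5: cv2.circle(im,tuple(int(t) for t in q),4,(255,0,255),-1)
    x,y=(proj(d,[p])[0]*4).astype(int);x=max(x,200);y=max(y,250);tiles.append(im[y-250:y+250,x-200:x+200])
h=[cv2.resize(t,(400,500)) for t in tiles]
cv2.imwrite("pics/c2.png",np.hstack(h))
E
```

```text
pos [423.1 270.1 242.1] yaw -1.753 w 85.2 t 2.2 tool shift cm [-0.   -0.04 14.21] turn z deg 0.2 tilt [ 0.  0. -1.] F [0.1 0.4 0.1]
```

View pics/c2.png

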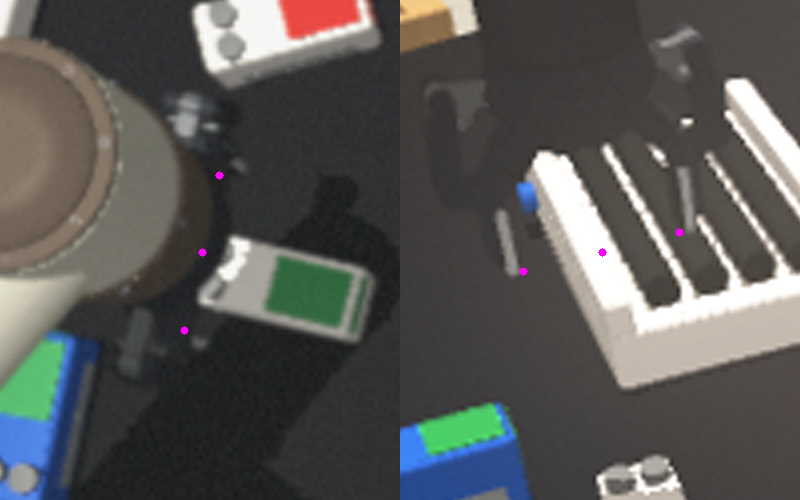

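The markers for the predicted jaw positions line up with the pads in both views, within about 2 mm. The side view has mid-pads at (601,250) against the marker at (602,252). I'm descending to TCP z 32 and gripping.

Request:
servo_tool:
  rows:
    - [1,0,0,4,0,0,0]
    - [1,0,0,4,0,0,0]
    - [1,0,0,4,0,0,0]
    - [1,0,0,3,0,0,0]
    - [1,0,0,2,0,0,0]
    - [1,0,0,2,0,0,0]
    - [1,0,0,1,0,0,0]
    - [1,0,0,1,0,0,0]
    - [1,0,0,0,0,0,0]
    - [1,0,0,0,0,0,0]

```text
clock: 3.3
position: [423.7, 270.7, 32.8]
ee_rot: [-0.639, 0.769, 0.0, 0.001]
contact_force: [-0.1, -0.3, 0.4]
gripper_width: 85.6
```

Request:
servo_tool:
  rows:
    - [0,0,0,0,0,0,0]
    - [0,0,0,0,0,0,0]
    - [0,0,0,0,0,0,0]
    - [0,0,0,0,0,0,0]
    - [0,0,0,0,0,0,0]
    - [0,0,0,0,0,0,0]
    - [0,0,0,0,0,0,0]
    - [0,0,0,0,0,0,0]
    - [0,0,0,0,0,0,0]
    - [0,0,0,0,0,0,0]

```text
clock: 4.3
position: [423.8, 270.8, 33.2]
ee_rot: [-0.639, 0.769, 0.0, 0.001]
contact_force: [0.7, -0.6, 5.5]
gripper_width: 45.6
```

Request:
servo_tool:
  rows:
    - [0,0,0,-1,0,0,0]
    - [0,0,0,-2,0,0,0]
    - [0,0,0,-3,0,0,0]
    - [0,0,0,-4,0,0,0]
    - [0,0,0,-3,0,0,0]
    - [0,0,0,-1,0,0,0]
    - [0,0,0,0,0,0,0]
    - [0,0,0,0,0,0,0]

```text
clock: 5.1
position: [422.2, 269.4, 170.7]
ee_rot: [-0.638, 0.77, 0.0, -0.002]
contact_force: [-0.6, 0.4, -2.8]
gripper_width: 45.5
```

```bash
python3 - <<'E'
from h import *
to(437,-231,170,1.765-np.pi)
E
```

```text
pos [422.2 269.4 170.7] yaw -1.757 w 45.5 t 5.1 tool shift cm [ 48.9  -10.73   0.16] turn z deg -21.8 tilt [ 0.002  0.002 -1.   ] F [-0.6  0.4 -2.8]
```

Request:
servo_tool:
  rows:
    - [0,2.5,-0.55,0,0,0,0]
    - [0,4.5,-0.99,0,0,0,0]
    - [0,4.5,-0.99,0,0,0,0]
    - [0,4.5,-0.99,0,0,0,0]
    - [0,4.5,-0.99,0,0,0,0]
    - [0,4.5,-0.99,0,0,0,0]
    - [0,4.5,-0.99,0,0,0,0]
    - [0,4.5,-0.99,0,0,0,0]
    - [0,4.5,-0.99,0,0,0,0]
    - [0,4.5,-0.99,0,0,0,0]
    - [0,4.5,-0.99,0,0,0,0]
    - [0,1.4,-0.3,0,0,0,0]

```text
clock: 6.3
position: [437.2, -233.3, 169.7]
ee_rot: [-0.637, 0.771, 0.002, -0.002]
contact_force: [0.4, -0.3, -2.9]
gripper_width: 45.5
```

Request:
servo_tool:
  rows:
    - [0,0,0,2,0,0,-5.5]
    - [0,0,0,2,0,0,-5.5]
    - [0,0,0,2,0,0,-5.4]
    - [0,0,0,1,0,0,-5.4]
    - [0,0,0,1,0,0,0]
    - [0,0,0,0,0,0,0]
    - [0,0,0,0,0,0,0]
    - [0,0,0,0,0,0,0]

```text
clock: 7.1
position: [439.0, -230.2, 92.7]
ee_rot: [0.772, -0.635, 0.0, -0.0]
contact_force: [-0.4, 0.2, -1.1]
gripper_width: 45.8
```

```bash
cat > held.py <<'E'
from h import *
import sys
# held.py tag nx ny nyaw : compare cartridge in hand with the nest, in both pictures
tag=sys.argv[1];nx,ny,nyaw=map(float,sys.argv[2:5])
to(nx,ny,38,nyaw-np.pi)
a=snap("top",f"pics/t{tag}.png");b=snap("side",f"pics/s{tag}.png")
s=read_state();M=R.from_quat(s["ee_rot"]).as_matrix();p=s["position"];yaw=np.arctan2(M[1,0],M[0,0])+np.pi
tiles=[]
for d,n in((a,"t"),(b,"s")):
    im=cv2.resize(cv2.imread(f"pics/{n}{tag}.png"),None,fx=4,fy=4,interpolation=cv2.INTER_CUBIC)
    def edges(B,pp,c):
        u=proj(d,place(B,pp))*4+1.5
        for i in range(8):
            for j in(1,2,4):
                if not i&j: cv2.line(im,tuple(map(int,u[i])),tuple(map(int,u[i^j])),c,1)
    edges(CART[0],(p[0],p[1],yaw,p[2]-33),(255,0,255))
    edges(TRAY[0],(nx,ny,nyaw),(255,255,0))
    x,y=(proj(d,[[nx,ny,50]])[0]*4).astype(int);x=np.clip(x,200,2040);y=np.clip(y,250,1430);tiles.append(im[y-250:y+250,x-200:x+200])
cv2.imwrite(f"pics/c{tag}.png",np.hstack(tiles))
E
python3 held.py 3 437 -231 1.765
```

```text
pos [ 439.  -230.2   92.7] yaw -1.377 w 45.8 t 7.1 tool shift cm [0.03 0.22 5.47] turn z deg -0.0 tilt [ 0.    -0.001 -1.   ] F [-0.4  0.2 -1.1]
```

View pics/c3.png

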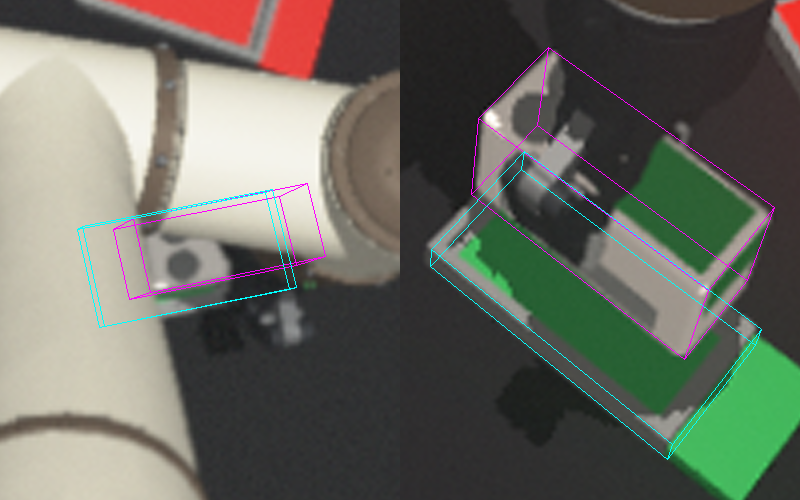

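In the side view the held cartridge matches its predicted outline (end corner at (775,210)), and the tray outline matches at (668,458). I'm applying the small tool-y correction and lowering slowly.

Request:
servo_tool:
  rows:
    - [0,0.03,0.18,0,0,0,0]
    - [0,0,0,1.5,0,0,0]
    - [0,0,0,1.5,0,0,0]
    - [0,0,0,0.6,0,0,0]
    - [0,0,0,0.6,0,0,0]
    - [0,0,0,0.3,0,0,0]
    - [0,0,0,0.3,0,0,0]
    - [0,0,0,0.2,0,0,0]
    - [0,0,0,0.1,0,0,0]
    - [0,0,0,0.1,0,0,0]
    - [0,0,0,0,0,0,0]
    - [0,0,0,0,0,0,0]

```text
clock: 8.4
position: [437.0, -230.8, 40.4]
ee_rot: [0.773, -0.635, 0.0, -0.0]
contact_force: [-0.1, -0.5, -2.2]
gripper_width: 45.7
```

```bash
python3 held.py 4 437 -231 1.765
```

```text
pos [ 437.  -230.8   40.4] yaw -1.376 w 45.7 t 8.4 tool shift cm [0.02 0.01 0.24] turn z deg 0.0 tilt [ 0. -0. -1.] F [-0.1 -0.5 -2.2]
```

View pics/c4.png

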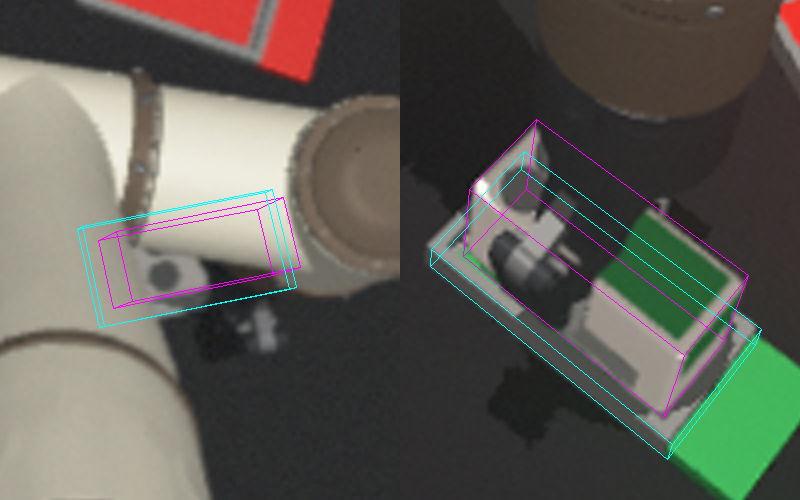

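No contact force with the underside about 9 mm below the rim, so it is inside the tray. I'm lowering the last millimetre or so, then releasing.

Request:
servo_tool:
  rows:
    - [0,0,0,0.06,0,0,0]
    - [0,0,0,0.06,0,0,0]
    - [0,0,0,0,0,0,0]
    - [0,0,0,0,0,0,0]

```text
clock: 8.9
position: [437.0, -230.8, 39.3]
ee_rot: [0.773, -0.635, 0.0, -0.0]
contact_force: [-0.2, -0.4, -0.2]
gripper_width: 45.6
```

Request:
servo_tool:
  rows:
    - [0.65,0,0,0,0,0,0]
    - [0.8,0,0,0,0,0,0]
    - [1,0,0,0,0,0,0]
    - [1,0,0,0,0,0,0]
    - [1,0,0,0,0,0,0]
    - [1,0,0,0,0,0,0]
    - [1,0,0,0,0,0,0]
    - [1,0,0,0,0,0,0]

```text
clock: 9.7
position: [436.9, -230.8, 39.1]
ee_rot: [0.773, -0.635, -0.0, 0.0]
contact_force: [0.8, -0.0, -1.1]
gripper_width: 85.3
```

Request:
servo_tool:
  rows:
    - [1,0,0,-1,0,0,0]
    - [1,0,0,-3,0,0,0]
    - [1,0,0,-4,0,0,0]
    - [1,0,0,-4,0,0,0]
    - [1,0,0,-3,0,0,0]
    - [1,0,0,0,0,0,0]

```text
clock: 10.3
position: [439.6, -231.6, 194.8]
ee_rot: [0.773, -0.635, 0.005, -0.002]
contact_force: [0.9, -0.2, -0.1]
gripper_width: 85.6
```

```bash
python3 - <<'E'
from h import *
to(595.5,270,190,1.868-np.pi)
E
```

```text
pos [ 439.6 -231.6  194.8] yaw -1.375 w 85.6 t 10.3 tool shift cm [-46.18 -25.04   0.49] turn z deg -5.8 tilt [ 0.005 -0.01  -1.   ] F [ 0.9 -0.2 -0.1]
```

Request:
servo_tool:
  rows:
    - [1,-2.48,-1.34,0,0,0,0]
    - [1,-4.2,-2.28,0,0,0,0]
    - [1,-4.2,-2.28,0,0,0,0]
    - [1,-4.2,-2.28,0,0,0,0]
    - [1,-4.2,-2.28,0,0,0,0]
    - [1,-4.2,-2.28,0,0,0,0]
    - [1,-4.2,-2.28,0,0,0,0]
    - [1,-4.2,-2.28,0,0,0,0]
    - [1,-4.2,-2.28,0,0,0,0]
    - [1,-4.2,-2.28,0,0,0,0]
    - [1,-4.2,-2.28,0,0,0,0]
    - [1,-1.7,-0.9,0,0,0,-5.8]

```text
clock: 11.5
position: [593.6, 274.4, 188.2]
ee_rot: [0.805, -0.593, -0.0, 0.0]
contact_force: [-0.9, -0.5, -0.1]
gripper_width: 85.3
```

Request:
servo_tool:
  rows:
    - [1,0,0,2,0,0,0]
    - [1,0,0,3,0,0,0]
    - [1,0,0,2,0,0,0]
    - [1,0,0,0,0,0,0]
    - [1,0,0,0,0,0,0]
    - [1,0,0,0,0,0,0]

```text
clock: 12.1
position: [594.1, 271.2, 120.8]
ee_rot: [0.804, -0.595, 0.001, -0.001]
contact_force: [-0.7, 0.4, 0.5]
gripper_width: 85.6
```

```bash
python3 - <<'E'
from h import *
to(595.5,270,32,1.868-np.pi)
a=snap("top","pics/t5.png");b=snap("side","pics/s5.png")
tiles=[]
for d,n,Ps in((a,"t5",[[437,-231,40]]),(b,"s5",[[437,-231,40],[595,270,80]])):
    im=cv2.resize(cv2.imread(f"pics/{n}.png"),None,fx=4,fy=4,interpolation=cv2.INTER_CUBIC)
    for P in Ps:
        x,y=(proj(d,[P])[0]*4).astype(int);x=max(x,130);y=max(y,200);tiles.append(cv2.resize(im[y-200:y+200,x-130:x+130],(260,400)))
cv2.imwrite("pics/c5.png",np.hstack(tiles))
E
```

```text
pos [594.1 271.2 120.8] yaw -1.275 w 85.6 t 12.1 tool shift cm [ 0.16 -0.08  8.88] turn z deg -0.1 tilt [-0.001 -0.003 -1.   ] F [-0.7  0.4  0.5]
```

View pics/c5.png

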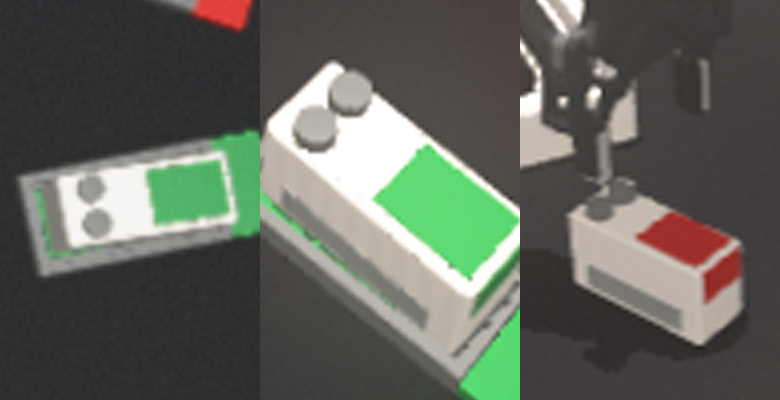

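The green cartridge lies inside the rim of the pass nest in both crops, and the jaws hover around the red one. Grasping red.

Request:
servo_tool:
  rows:
    - [1,0.12,0,3,0,0,0]
    - [1,0,0,2.5,0,0,0]
    - [1,0,0,1.5,0,0,0]
    - [1,0,0,1.2,0,0,0]
    - [1,0,0,0.6,0,0,0]
    - [1,0,0,0,0,0,0]
    - [1,0,0,0,0,0,0]

```text
clock: 12.9
position: [594.2, 270.0, 32.0]
ee_rot: [0.804, -0.595, 0.0, -0.001]
contact_force: [-0.5, -0.2, 0.7]
gripper_width: 85.5
```

Request:
servo_tool:
  rows:
    - [0,0,0,0,0,0,0]
    - [0,0,0,0,0,0,0]
    - [0,0,0,0,0,0,0]
    - [0,0,0,0,0,0,0]
    - [0,0,0,0,0,0,0]
    - [0,0,0,0,0,0,0]
    - [0,0,0,0,0,0,0]
    - [0,0,0,0,0,0,0]
    - [0,0,0,0,0,0,0]
    - [0,0,0,0,0,0,0]

```text
clock: 13.9
position: [594.3, 270.1, 32.0]
ee_rot: [0.804, -0.595, 0.0, -0.001]
contact_force: [1.2, 1.0, 5.6]
gripper_width: 45.6
```

Request:
servo_tool:
  rows:
    - [0,0,0,-1,0,0,0]
    - [0,0,0,-2,0,0,0]
    - [0,0,0,-3,0,0,0]
    - [0,0,0,-4,0,0,0]
    - [0,0,0,-3,0,0,0]
    - [0,0,0,-1,0,0,0]
    - [0,0,0,0,0,0,0]
    - [0,0,0,0,0,0,0]

```text
clock: 14.7
position: [592.1, 268.8, 168.6]
ee_rot: [0.803, -0.595, -0.001, 0.002]
contact_force: [0.1, 0.6, -3.7]
gripper_width: 45.4
```

```bash
python3 - <<'E'
from h import *
to(621,-232.5,170,1.235-np.pi)
E
```

```text
pos [592.1 268.8 168.6] yaw -1.276 w 45.4 t 14.7 tool shift cm [48.8  11.82 -0.06] turn z deg 36.2 tilt [ 0.001  0.005 -1.   ] F [ 0.1  0.6 -3.7]
```

Request:
servo_tool:
  rows:
    - [0,2.5,0.6,0,0,0,0]
    - [0,4.5,1.09,0,0,0,0]
    - [0,4.5,1.09,0,0,0,0]
    - [0,4.5,1.09,0,0,0,0]
    - [0,4.5,1.09,0,0,0,0]
    - [0,4.5,1.09,0,0,0,0]
    - [0,4.5,1.09,0,0,0,0]
    - [0,4.5,1.09,0,0,0,0]
    - [0,4.5,1.09,0,0,0,0]
    - [0,4.5,1.09,0,0,0,0]
    - [0,4.5,1.09,0,0,0,0]
    - [0,1.3,0.3,0,0,0,0]

```text
clock: 15.9
position: [621.2, -235.7, 167.5]
ee_rot: [0.802, -0.597, -0.002, 0.001]
contact_force: [-1.2, 0.1, -2.1]
gripper_width: 45.2
```

Request:
servo_tool:
  rows:
    - [0,0,0,1.5,0,0,7.24]
    - [0,0,0,2,0,0,7.24]
    - [0,0,0,2,0,0,7.24]
    - [0,0,0,1.2,0,0,7.24]
    - [0,0,0,0.8,0,0,7.24]
    - [0,0,0,0,0,0,0]
    - [0,0,0,0,0,0,0]
    - [0,0,0,0,0,0,0]

```text
clock: 16.7
position: [623.1, -231.4, 96.0]
ee_rot: [-0.58, 0.815, 0.0, -0.0]
contact_force: [-0.4, 0.6, -2.5]
gripper_width: 45.4
```

```bash
python3 held.py 6 621 -232.5 1.235
```

```text
pos [ 623.1 -231.4   96. ] yaw -1.905 w 45.4 t 16.7 tool shift cm [0.17 0.17 5.8 ] turn z deg 0.1 tilt [ 0.  0. -1.] F [-0.4  0.6 -2.5]
```

View pics/c6.png

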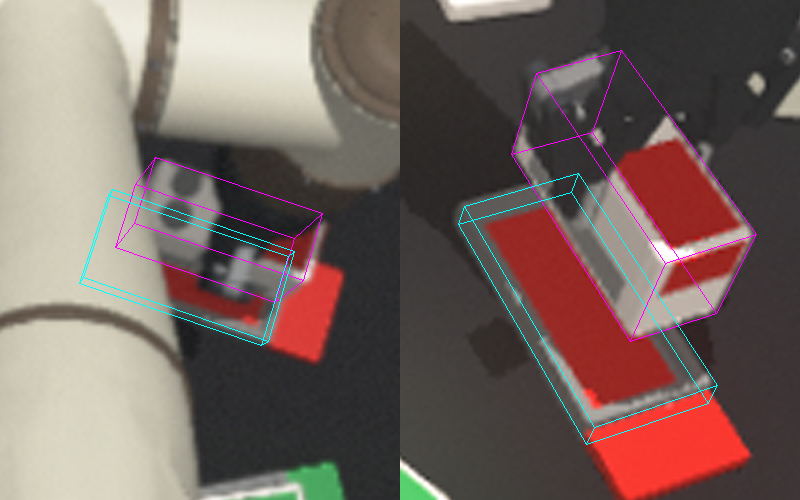

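The side view matches: cartridge corner at (755,235), tray corner at (717,385). The top view shows the same few-millimetre shift for both the cartridge and the tray, so their relative position holds. I'm correcting and lowering.

Request:
servo_tool:
  rows:
    - [0,0.17,0.16,0,0,0,0]
    - [0,0,0,1.5,0,0,0]
    - [0,0,0,1.5,0,0,0]
    - [0,0,0,0.8,0,0,0]
    - [0,0,0,0.7,0,0,0]
    - [0,0,0,0.4,0,0,0]
    - [0,0,0,0.3,0,0,0]
    - [0,0,0,0.2,0,0,0]
    - [0,0,0,0.1,0,0,0]
    - [0,0,0,0.1,0,0,0]
    - [0,0,0,0,0,0,0]
    - [0,0,0,0,0,0,0]

```text
clock: 18.0
position: [621.1, -232.7, 40.4]
ee_rot: [-0.579, 0.815, -0.0, 0.0]
contact_force: [0.2, -0.5, -2.4]
gripper_width: 45.4
```

Request:
servo_tool:
  rows:
    - [0,0,0,0.08,0,0,0]
    - [0,0,0,0.06,0,0,0]
    - [0,0,0,0.05,0,0,0]
    - [0,0,0,0,0,0,0]
    - [0,0,0,0,0,0,0]

```text
clock: 18.5
position: [621.0, -232.7, 38.2]
ee_rot: [-0.579, 0.815, 0.0, -0.0]
contact_force: [0.0, 0.2, -2.8]
gripper_width: 45.3
```

Request:
servo_tool:
  rows:
    - [0,0,0,0.04,0,0,0]
    - [0,0,0,0,0,0,0]
    - [0,0,0,0,0,0,0]

```text
clock: 18.8
position: [621.0, -232.8, 38.1]
ee_rot: [-0.579, 0.815, -0.0, 0.0]
contact_force: [-0.8, 0.2, -1.0]
gripper_width: 45.3
```

Request:
servo_tool:
  rows:
    - [0.65,0,0,0,0,0,0]
    - [0.8,0,0,0,0,0,0]
    - [1,0,0,0,0,0,0]
    - [1,0,0,0,0,0,0]
    - [1,0,0,0,0,0,0]
    - [1,0,0,0,0,0,0]
    - [1,0,0,0,0,0,0]
    - [1,0,0,0,0,0,0]

```text
clock: 19.6
position: [621.0, -232.7, 37.8]
ee_rot: [-0.579, 0.815, -0.0, -0.0]
contact_force: [-0.0, -0.1, -0.2]
gripper_width: 85.6
```

Request:
servo_tool:
  rows:
    - [1,0,0,-1,0,0,0]
    - [1,0,0,-3,0,0,0]
    - [1,0,0,-4,0,0,0]
    - [1,0,0,-4,0,0,0]
    - [0,0,0,-3,0,0,0]
    - [0,0,0,0,0,0,0]

```text
clock: 20.2
position: [623.8, -233.6, 195.1]
ee_rot: [-0.579, 0.815, -0.005, 0.004]
contact_force: [-0.7, -0.0, 0.1]
gripper_width: 58.8
```

```bash
python3 - <<'E'
from h import *
to(438.5,10.5,150,-1.905)
E
```

```text
pos [ 623.8 -233.6  195.1] yaw -1.906 w 58.8 t 20.2 tool shift cm [-16.96  25.58   4.21] turn z deg -0.0 tilt [-0.001 -0.013 -1.   ] F [-0.7 -0.   0.1]
```

Request:
servo_tool:
  rows:
    - [0,-2.42,3.6,0,0,0,0]
    - [0,-2.42,3.6,0,0,0,0]
    - [0,-2.42,3.6,0,0,0,0]
    - [0,-2.42,3.6,0,0,0,0]
    - [0,-2.42,3.6,0,0,0,0]
    - [0,-2.42,3.6,0,0,0,0]
    - [0,-2.42,3.6,0,0,0,0]
    - [0,0,0,3,0,0,0]
    - [0,0,0,3,0,0,0]
    - [0,0,0,0,0,0,0]
    - [0,0,0,0,0,0,0]

```text
clock: 21.3
position: [439.0, 10.2, 128.2]
ee_rot: [-0.579, 0.815, -0.0, -0.0]
contact_force: [0.9, 0.2, 0.5]
gripper_width: -0.3
```

```bash
python3 - <<'E'
from h import *
to(438.5,10.5,85,-1.905)
a=snap("top","pics/t7.png");b=snap("side","pics/s7.png")
s=read_state();p=s["position"];tip=p+[0,0,-11]
tiles=[]
for d,n,Ps in((a,"t7",[[621,-232,40]]),(b,"s7",[[621,-232,40],[438,10,90]])):
    im=cv2.resize(cv2.imread(f"pics/{n}.png"),None,fx=4,fy=4,interpolation=cv2.INTER_CUBIC)
    for q,c in((tip,(255,0,255)),([438.5,10.5,74],(255,255,0))):
        cv2.circle(im,tuple(int(t) for t in proj(d,[q])[0]*4+1.5),3,c,-1)
    for P in Ps:
        x,y=(proj(d,[P])[0]*4).astype(int);x=max(x,130);y=max(y,200);tiles.append(cv2.resize(im[y-200:y+200,x-130:x+130],(260,400)))
cv2.imwrite("pics/c7.png",np.hstack(tiles))
E
```

```text
pos [439.   10.2 128.2] yaw -1.906 w -0.3 t 21.3 tool shift cm [-0.02  0.06  4.32] turn z deg -0.1 tilt [ 0.001  0.    -1.   ] F [0.9 0.2 0.5]
```

View pics/c7.png

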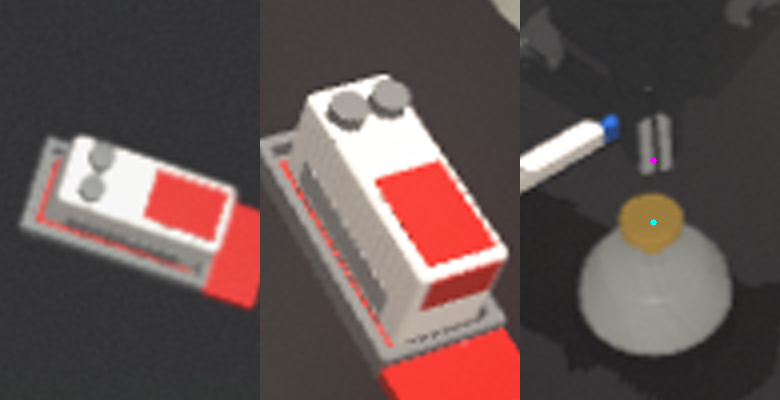

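The red cartridge lies inside the reject nest. The shut fingertips are centred over the bell head, whose centre is at (653,222) in the side crop. I'm pressing in small steps and watching the force.

Request:
servo_tool:
  rows:
    - [0,0,0,2,0,0,0]
    - [0,0,0,1.5,0,0,0]
    - [0,0,0,0.5,0,0,0]
    - [0,0,0,0.3,0,0,0]
    - [0,0,0,0.3,0,0,0]
    - [0,0,0,0.2,0,0,0]
    - [0,0,0,0.2,0,0,0]
    - [0,0,0,0.2,0,0,0]
    - [0,0,0,0,0,0,0]
    - [0,0,0,0,0,0,0]

```text
clock: 22.4
position: [439.6, 10.4, 76.3]
ee_rot: [-0.579, 0.815, -0.0, 0.001]
contact_force: [1.2, -1.9, 5.4]
gripper_width: 0.2
```

Request:
servo_tool:
  rows:
    - [0,0,0,0.1,0,0,0]
    - [0,0,0,0.1,0,0,0]
    - [0,0,0,0,0,0,0]
    - [0,0,0,0,0,0,0]

```text
clock: 22.8
position: [439.7, 10.4, 75.0]
ee_rot: [-0.579, 0.815, -0.001, 0.001]
contact_force: [-1.5, -1.8, 11.3]
gripper_width: 0.2
```

Request:
servo_tool:
  rows:
    - [0,0,0,0.1,0,0,0]
    - [0,0,0,0,0,0,0]
    - [0,0,0,0,0,0,0]

```text
clock: 23.1
position: [439.8, 10.3, 74.9]
ee_rot: [-0.58, 0.815, -0.001, 0.001]
contact_force: [-4.7, -2.0, 18.3]
gripper_width: 0.0
```

The force rises to 18 N while the position stays at 74.9 mm, so the plunger is at its stop. I'm backing off and checking the scene.

Request:
servo_tool:
  rows:
    - [0,0,0,-0.5,0,0,0]
    - [0,0,0,-1,0,0,0]
    - [0,0,0,-3,0,0,0]
    - [0,0,0,-4,0,0,0]
    - [0,0,0,-4,0,0,0]
    - [0,0,0,-2,0,0,0]
    - [0,0,0,0,0,0,0]
    - [0,0,0,0,0,0,0]
    - [0,0,0,0,0,0,0]

```text
clock: 24.0
position: [437.8, 10.1, 216.4]
ee_rot: [-0.579, 0.815, 0.001, -0.001]
contact_force: [-0.7, 0.2, -1.1]
gripper_width: 0.1
```

```bash
python3 - <<'E'
from h import *
to(438.5,10.5,200,-1.905)
a=snap("top","pics/t8.png");b=snap("side","pics/s8.png")
b0=dict(np.load("pics/s0.png.npz"));a0=dict(np.load("pics/t0.png.npz"))
from h import CART
for n,p,z in(("pass",(437,-231,1.765),6),("reject",(621,-232.5,1.235),6)):
    print(n,[np.round(v,2) for v in fit([b],[boxpts(109,45,16,66)],p)])
print("yellow",fit([b],CART,(656.7,47,1.72)),fit([b0],CART,(656.7,47,1.72)))
cv2.imwrite("pics/s8b.png",cv2.resize(cv2.imread("pics/s8.png"),(800,600),interpolation=cv2.INTER_CUBIC))
E
```

```text
pos [437.8  10.1 216.4] yaw -1.907 w 0.1 t 24.0 tool shift cm [-0.06 -0.06  1.64] turn z deg -0.1 tilt [ 0.002  0.003 -1.   ] F [-0.7  0.2 -1.1]
pass [array([ 431.13, -234.47,    1.88]), np.float64(0.3)]
reject [array([ 613.04, -239.97,    1.43]), np.float64(0.33)]
yellow (array([657.09514101,  47.74243456,   1.7491466 ]), np.float64(0.21247084042620268)) (array([656.68795439,  47.00241484,   1.71797686]), np.float64(0.0547222116735655))
```

View pics/s8b.png

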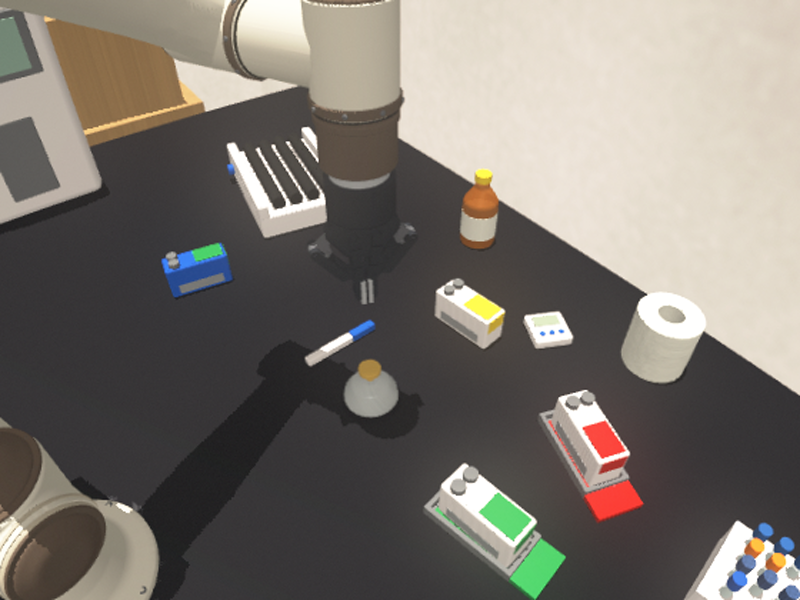

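Green is in the pass nest at (490,510) and red is in the reject nest at (590,440). Yellow (470,313), timer (548,330) and marker (340,343) are at the same pixels as at the start. The bell head is back up at (370,369). Handing in.

```bash
python3 -c "
from bench import *
print(job_done())"
```

```text
the job is handed in; nothing more can be done
None
```

The job is done and handed in at about 24 s of the 67 s allowed. I set the green-tagged cartridge in the pass nest and the red-tagged one in the reject nest, lowered each gently and let go. Then I pressed the bell down to its stop and backed away.

**Nests:** Both cartridges came to rest about 6 mm above their bench height, which matches the nest floor. The pictures show both lying inside their rims.

**Bell:** The force rose to 18 N with the position steady at 74.9 mm, so the plunger was at its stop. The last picture shows the head back up.

**Bystanders:** In the last picture the yellow cartridge, timer, marker and blue look-alike are where they started.

**Checks that disagreed:**
- **Nested cartridges:** The final automatic outline fit of these was poor, about 4–10 mm off, because the trays were in the mask. I relied on the pictures and the heights instead.
- **Yellow cartridge:** It refitted within about 1 mm and 0.03 rad of its start, but that fit was also looser than the first.
- **Cameras:** The top and side views differed by about 3 mm in y. The side view agreed with the arm, so I aimed at the combined estimate.

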